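Lever the snap-fit filter hatch off a bench vacuum pump

ROBOT

A 7-joint arm with a two-finger parallel gripper is mounted at the origin on a cart in front of the work surface, level with it; the furniture and walls round the work are solid. World frame = base frame: x ahead of the robot, y to its left, z up, the work surface at z = 0. Lengths are in m, angles in rad, forces in N, time in s.
With the tool pointing down it reaches from about 0.4 to 0.875 m from the base axis. Payload 6.5 kg.
Tool frame: the origin (TCP) lies on the centre line of the jaws, within the pads' length; the fingertips stand 22 mm ahead of it and the grasp point (between the pads) lies 3 mm ahead of it; z points along the fingers, y is the line along which they close (so a half turn about z gives the same grasp; the last joint's range is limited). The gripper opens to 88 mm and grips with 3 to 60 N. Pads are 18 mm wide; open, the fingers measure 123 mm over their backs; the gripper's body (75 mm by 187 mm) begins 45 mm behind the grasp point.
Start: joints at [1.149, 0.536, -0.004, 1.538, 0.003, 1.067, -0.071], TCP at [0.226, -0.609, 0.261] pointing down, gripper open.
Joint ranges: [-2.7, 2.7], [-0.37, 2.16], [-1.27, 1.26], [0.24, 2.4], [-1.31, 4.45], [0.19, 1.91], [-2.76, 2.76]. Speed limits (rad/s): [2.39, 2.39, 3.14, 3.14, 3.14, 3.14, 3.14].

INTERFACE

Orientations are given as a rotation vector (axis times angle).
In Python, from station import read_state, vision, r, masks_of gives the robot as it stands. The module is installed in compiled form; this text tells all that it offers.
- The arm moves only by the tool send_rows, never from a script. Its argument "series" is one flat list of numbers, 6 for each row, row after row: the shift along the tool's x, y, z in mm, then the turn, a rotation vector about the tool's x, y, z in degrees. In form: [dx, dy, dz, wx, wy, wz, dx, dy, dz, wx, wy, wz, ...]. A call has 1 to 10 rows; each row is the pose to reach, as a shift and turn from the pose commanded when the call began, along the tool's axes at that moment; what a row does not reach only later rows make up. A row lasts 1/12 s, in which the tool goes at most 41.7 mm and 7.16 degrees, less where a joint would pass 70% of its speed; a pose out of reach is approached as far as the arm can. A call with a gripper value outside its range is refused whole. "jaw" is the opening, from 0 (shut) to 1 (fully open), set as the call begins (left out, the last holds). The fingers move at their own pace and stop on an object; "newtons" is the grip in N (left out, the last holds). Time passes only in rows, so rows that repeat a pose let the fingers close. It gives the time, the measured TCP pose, the force, the opening and the grip force at its end, in the units of the state.
- read_state(): the state, without advancing time (a new reading comes with each control period).
- vision.camera(name): name is "scene" or "top"; returns the picture (384x512x3 uint8, red, green, blue); there is no depth.
- vision.camera_model(name): a dict with "camera_matrix" (3x3 intrinsics, pixels), "rvec" (rotation vector, rad) and "tvec" (3), from world to camera coordinates, as OpenCV has them. Camera axes: x right, y down, z forward; pixel columns grow to the right and rows downward; lengths in m; the calibration is good to about 2 mm. A picture is of the moment at which its call begins. camera_model takes no time and is no camera call.
- r.job_done(): hands the job in; it is judged then, once.
Trained networks look in the newest picture that a camera, given by its name, has taken for a name from the list of things; names that differ only in an ending like _2 or _b are one class to them, and where a whole thing is asked for, a point or a joint stands for the part that bears it (a point fixed in the world has none). Each returns a list of dicts, best first, with "conf" (0 to 1); they miss things now and then, are a little off and sometimes report something else, mostly with a low value. They report only what shows in the picture. A call takes as long as a camera call.
- masks_of(camera, query): "mask" (384x512 bool, what is visible of it) and "centre" ([row, column] in pixels, amid what is visible of it).
The state is a dict: "t": time; "joint_pos": joint angles; "qvel": joint speeds; "tau": joint torques, N m; "tool_pos": TCP position; "tool_rot": TCP orientation; "ft_force": force on the tool from outside, world axes, zero at the start; "torque": the same for the moment, N m; "opening": opening from 0.0 (shut) to 1.0 (fully open); "finger_force": force on a finger pad.
Only numpy, scipy, OpenCV 4.12 (cv2) and the standard library are available. Lean on these libraries where they do the work, as an engineer would, in place of code of your own. Each camera call takes 0.05 s, during which the arm holds its last target. There are 200 camera calls.

TASK

The vacuum pump's inlet filter is due for a change. Take the screwdriver, put its tip through the notch under the edge of the filter hatch and lever the hatch up until it springs off its catches, then lay the screwdriver down on the bench. Lift the hatch out and lay it flat on the bench next to the pump, outer face up, without knocking over the beaker.

Things in the scene. Friction and masses are not known exactly. Their poses are not given: they have to be found in the camera images.
- vacuum_pump: White bench vacuum pump, 130 (x) x 196 (y) x 72 mm high, heavy, does not move. Origin on the bench, 76 mm inside its notched end (+y), midway across its width; z up. Dial gauge on top and finned head with two brass hose barbs at the -y end. The filter hatch lies flush in a well in its top (y = -51 to +61 mm, 64 mm wide), flat casing 33 mm wide on both sides of it.
- pry_notch (a point): Fulcrum: middle of the crest of a rounded rib (radius 3 mm, along pump x) across the pry notch, 64 mm from the pump's origin toward +y, 12 mm below the casing top; axes as the pump. The notch is a 16 mm wide gap in the +y end wall, open above and to +y, 30 mm deep outside the rib. Lever: tip in toward -y, then handle down to 10 to 20 degrees past level.
- tip_stop (a point): Where the tool's tip stops: face of the filter under the hatch, 29 mm past the rib's crest toward pump -y and 16 mm below the casing top. On the way the tip passes 4 mm past the crest under the hatch's edge (underside 7 mm above the crest) and then under a sloping pad that comes down to 11 mm below the casing top, so it goes in pointing 15 to 25 degrees down.
- hatch_catches (a point): Midway between two hidden sprung catches in the well's side walls, 24 mm in from the hatch's pry edge, 14 mm below the casing top. They hold the hatch's +y end down with roughly 20 N. Past half way up (edge 7 mm high) they push it on and then keep it up, its edge about 14 mm above the casing, its far end still hooked.
- filter_hatch: White hatch with a row of dark slots: plate 62 (x) x 110 (y) x 5 mm on two side skirts (54 mm apart outside, 16 to 104 mm from the pry edge), 23 mm high in all, 80 g. Origin at the centre, level with the skirts' lower edges; z out of its outer face, y toward its pry edge. It lies level on its skirts on the bench.
- hatch_edge (a point): Middle of the hatch's pry edge, on its outer face, 55 mm from the hatch's origin along y and 23 mm above it. Once popped, the hatch can be gripped across its long sides (62 mm) 10 to 20 mm in from here, where the 5 mm plate stands clear of the casing.
- hatch_tabs (a point): Middle of the hatch's far end (-y), between two tabs 7 mm long that hook 6 mm under the casing. They come free when the raised hatch is drawn about 10 mm toward +y along its own slope (7 degrees) before it is lifted.
- screwdriver: Screwdriver 150 mm long, lying on the bench. Origin at its middle on the bench side; the blade points to its -y (round, 5 mm thick, tip at y = -75 mm); the ribbed handle, 20 mm wide and 21 mm high, runs from y = +1 to +75 mm; axis 10.5 mm above the origin. 45 g.
- beaker: Empty small beaker, 51 mm wide, 60 mm high, standing on the bench behind the work. Origin at the centre of its base. The bench is free from the pump's notched end to the screwdriver.

How it is judged:
On the way, in this order (a step that is already met when the one before it is completed fails the run):
1. the screwdriver is levering the hatch's edge up (z of hatch_edge in the frame of vacuum_pump above 0.074 m and contact force between screwdriver and filter_hatch above 2 N), for 0.04 s.
2. the hatch has sprung off its catches and stands up on them, no finger touching it (z of hatch_edge in the frame of vacuum_pump above 0.082 m and contact force between the fingers and filter_hatch below 0.1 N), for 0.1 s.
At the end, for the whole second after the job is handed in: The hatch lies level (within 7 degrees) on its skirts on the bench, outer face up, within 0.45 m of the pump, and the screwdriver lies flat on the bench (within 7 degrees), not touching the hatch; both released and at rest (height (world z) of filter_hatch between -0.004 and 0.005 m and height (world z) of hatch_edge between 0.017 and 0.029 m and angle between filter_hatch's own z axis and vertical below 0.12 rad and horizontal distance between filter_hatch and vacuum_pump below 0.45 m and height (world z) of screwdriver below 0.026 m and angle between screwdriver's own y axis and vertical between 1.45 and 1.69 rad and linear speed of each of filter_hatch, screwdriver below 0.02 m/s and contact force between screwdriver and filter_hatch below 0.05 N).
It fails at once if the beaker is knocked over (angle between beaker's own z axis and vertical above 0.5 rad).
It also fails if it takes over 64 s, if anything falls off the work surface, if the arm or the gripper's body presses on something with over 40 N, if the wrist force passes 120 N, or if a joint passes its speed limit or range.

## Working session

There is one attempt and no reset: what is moved stays moved. The work goes in short steps, Python scripts to look and compute and a tool call to move; the robot and the scene stay as the last step left them, time stands still between calls to the robot, and variables do not carry over. Pictures are saved under pics/ and viewed, at most 10 in all, crops included, and the job is handed in when it is done.

Besides the shell and the picture viewer there is one more tool, called after "Call:" in YAML: its name, and indented under it one key for each argument. send_rows: Moves the arm, as the interface text tells. Its arguments: {"type":"object","properties":{"series":{"type":"array","items":{"type":"number"}},"jaw":{"type":"number"},"newtons":{"type":"number"}},"required":["series"]}

```bash
mkdir -p pics; python3 - <<'E'
from station import read_state, vision, r, masks_of
import cv2, numpy as np
print(read_state())
ims=[]
for c in("scene","top"):
    im=vision.camera(c); cv2.imwrite(f"pics/{c}0.png",im[:,:,::-1])
    m=vision.camera_model(c); R=cv2.Rodrigues(np.array(m["rvec"]))[0]
    print(c,np.array(m["camera_matrix"]).round(1).tolist(),(-R.T@np.array(m["tvec"]).ravel()).round(3),R.round(3).tolist())
    for q in("vacuum_pump","filter_hatch","screwdriver","beaker"):
        for d in masks_of(c,q)[:2]: 
            print(c,q,round(d["conf"],2),np.round(d["centre"],1),d["mask"].sum(),cv2.minAreaRect(np.argwhere(d["mask"])[:,::-1].astype(np.float32)))
            np.save(f"pics/{c}_{q}.npy",d["mask"]) if d is not None else 0
E
```

```text
{'t': 0.0, 'joint_pos': array([ 1.1487956 ,  0.53719858, -0.00443746,  1.53887361,  0.00265054,
        1.06731907, -0.07120758]), 'qvel': array([-5.28189722e-05,  7.87296521e-04,  1.63260665e-04,  1.12979425e-03,
       -2.82585669e-05, -5.22995407e-04, -2.82523086e-05]), 'tau': array([-9.84119470e-04, -5.70979536e+01,  9.90242064e-01, -2.51602936e+01,
       -5.63709985e-02,  1.81552005e-02,  1.49325992e-04]), 'tool_pos': array([ 0.22618828, -0.60874607,  0.25981789]), 'tool_rot': array([-3.09028745e+00, -5.55777393e-01,  7.67923084e-04]), 'ft_force': array([-0.28738392, -0.09618658, -0.08049053]), 'torque': array([ 0.00533406,  0.02875886, -0.01539987]), 'finger_force': 0.0, 'opening': 1.0003055161345822}
scene [[372.2, 0.0, 253.4], [0.0, 372.2, 190.7], [0.0, 0.0, 1.0]] [ 0.107 -0.09   0.699] [[0.416, -0.909, -0.002], [-0.688, -0.313, -0.655], [0.595, 0.274, -0.755]]
scene vacuum_pump 0.9 [245.  322.7] 5933 ((316.1224060058594, 242.81448364257812), (122.631591796875, 71.71119689941406), 38.32011413574219)
scene filter_hatch 0.85 [224.7 299.1] 1320 ((299.62835693359375, 223.0202636
[... 440 characters left out ...]
 [0.0, 395.9, 199.3], [0.0, 0.0, 1.0]] [0.432 0.126 0.936] [[-0.009, -1.0, 0.002], [-0.978, 0.009, -0.208], [0.208, -0.004, -0.978]]
top vacuum_pump 0.84 [233.7 326.8] 4667 ((319.2981872558594, 231.33944702148438), (106.12714385986328, 62.737613677978516), 16.699243545532227)
top filter_hatch 0.93 [218.9 302.5] 1424 ((300.865234375, 223.51007080078125), (50.94138717651367, 28.65766716003418), 17.52556800842285)
top filter_hatch 0.48 [146.8 226.6] 507 ((226.0, 141.5), (27.0, 22.0), 90.0)
top screwdriver 0.52 [233.5 150.6] 252 ((159.80001831054688, 237.4000244140625), (60.821044921875, 7.155416965484619), 26.56505012512207)
top beaker 0.72 [146.2 227.3] 484 ((226.0, 141.5), (27.0, 22.0), 90.0)
```

```bash
python3 - <<'E'
import cv2
a=cv2.imread("pics/top0.png")[110:310,110:400]; b=cv2.imread("pics/scene0.png")[110:330,120:420]
cv2.imwrite("pics/top0c.png",cv2.resize(a,None,fx=2.75,fy=2.75,interpolation=cv2.INTER_CUBIC))
cv2.imwrite("pics/scene0c.png",cv2.resize(b,None,fx=2.6,fy=2.6,interpolation=cv2.INTER_CUBIC))
E
```

```text
(no output)
```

View pics/top0c.png

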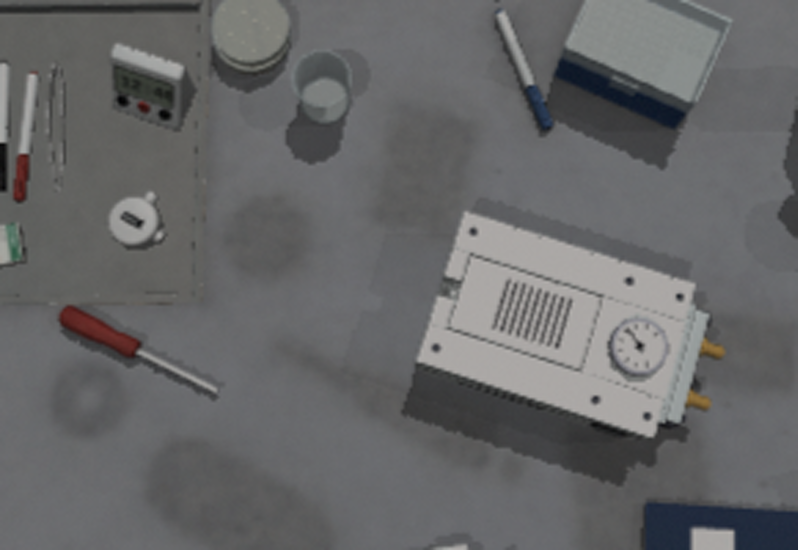

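View pics/scene0c.png

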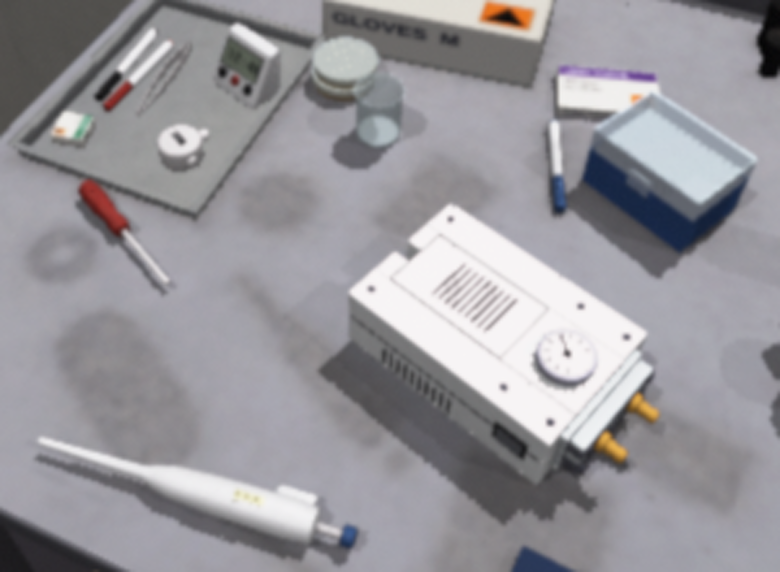

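Top crop (2.75x from 110,110): the pump's notched end is on the left, with casing corners at (465,213) and (417,363). The well corners are (468,253), (448,330), (603,295) and (584,370). The screwdriver runs from handle (63,316) to tip (217,391), and the beaker is at (322,95). The scene crop agrees. Next I'll fit the poses.

```bash
cat > h.py <<'E'
from station import read_state, vision, r, masks_of
import cv2, numpy as np
from scipy.optimize import least_squares
from scipy.spatial.transform import Rotation as Ro
def proj(c,P):
    m=vision.camera_model(c)
    return cv2.projectPoints(np.array(P,float),np.array(m["rvec"],float),np.array(m["tvec"],float),np.array(m["camera_matrix"]),None)[0].reshape(-1,2)
def ray(c,uv,z):
    m=vision.camera_model(c);R=cv2.Rodrigues(np.array(m["rvec"]))[0];t=np.array(m["tvec"]).ravel();C=-R.T@t
    d=R.T@np.linalg.inv(np.array(m["camera_matrix"]))@np.array([*uv,1]);return C+d*(z-C[2])/d[2]
def place(p,L):
    c,s=np.cos(p[2]),np.sin(p[2]);L=np.array(L,float)
    return np.c_[p[0]+c*L[:,0]-s*L[:,1],p[1]+s*L[:,0]+c*L[:,1],L[:,2]]
def fit(obs,p0):
    f=lambda p:np.concatenate([(proj(c,place(p,L))-uv).ravel() for c,L,uv in obs])
    s=least_squares(f,p0,loss="soft_l1");return s.x,f(s.x).reshape(-1,2)
E
python3 - <<'E'
from h import *
T=lambda l:np.array(l)/2.75+110-.3; S=lambda l:np.array(l)/2.6+[120,110]-.3
L=[(65,76,72),(-65,76,72),(32,61,72),(-32,61,72),(32,-51,72),(-32,-51,72)];L=np.array(L)/1e3
ot=T([(465,213),(417,363),(468,253),(448,330),(603,295),(584,370)])
os_=S([(450,205),(350,293),(438,235),(393,275),(547,318),(500,360)])
for o in([("top",L,ot)],[("scene",L,os_)],[("top",L,ot),("scene",L,os_)]):
    p,e=fit(o,[.4,-.05,-.25]);print("pump",p.round(4),e.round(1).tolist())
L=np.array([(0,75,10.5),(0,-75,10.5),(0,3,10.5)])/1e3
ot=T([(62,315),(217,391),(138,348)]);os_=S([(84,185),(168,287),(124,232)])
for o in([("top",L,ot)],[("scene",L,os_)],[("top",L,ot),("scene",L,os_)]):
    p,e=fit(o,[.4,.3,-.25]);print("drv",p.round(4),e.round(1).tolist())
print("beaker",ray("top",T([(322,100)])[0],0))
E
```

```text
pump [ 0.5593  0.0086 -0.3071] [[-0.6, -0.6], [0.2, 0.2], [0.7, 0.5], [-0.2, -0.2], [0.2, -0.2], [-0.3, 0.3]]
pump [ 0.5585  0.0086 -0.3321] [[0.6, -0.3], [-0.9, -0.1], [0.8, -0.1], [-1.5, 1.6], [0.9, -2.9], [-0.2, 0.4]]
pump [ 0.559   0.0086 -0.3174] [[-0.2, -0.7], [0.0, -0.1], [0.9, 0.4], [-0.2, -0.4], [0.3, 0.2], [-0.6, 0.6], [-0.0, -0.4], [-0.9, 0.3], [0.5, -0.1], [-1.5, 1.8], [1.0, -3.5], [0.3, 0.0]]
drv [ 0.5387  0.3355 -0.4575] [[0.2, -0.4], [0.3, -0.3], [-0.5, 0.8]]
drv [ 0.5382  0.3356 -0.4702] [[0.6, 0.8], [-0.2, -0.7], [-0.3, 0.1]]
drv [ 0.5384  0.3356 -0.4632] [[0.2, -0.5], [0.1, -0.0], [-0.6, 0.9], [0.5, 0.9], [0.1, -0.9], [-0.3, -0.0]]
beaker [0.7666841  0.18160777 0.        ]
```

```bash
cat >> h.py <<'E'
def toolR(yaw,pitch=0):
    # tool x along local -y(blade) or +y line of yaw; tool z down; pitch>0: blade tip down
    b=np.array([np.sin(yaw),-np.cos(yaw),0]); d=np.array([0,0,-1.])
    xb=np.cos(pitch)*b+np.sin(pitch)*d; z=np.cos(pitch)*d-np.sin(pitch)*b
    x=-xb; return np.c_[x,np.cross(z,x),z]
def go(p,R):
    s=read_state();R0=Ro.from_rotvec(s["tool_rot"]).as_matrix()
    print("t",round(s["t"],2),"F",np.round(s["ft_force"],1),"at",np.round(s["tool_pos"],4),"open",round(s["opening"],3))
    print("shift",(R0.T@(np.array(p)-s["tool_pos"])*1e3).round(1),"turn",np.degrees(Ro.from_matrix(R0.T@R).as_rotvec()).round(1))
E
python3 - <<'E'
from h import *
for q in((20,299),(150,300),(200,301)): print("tray",ray("top",np.array(q)/2.75+109.7,0.0).round(4))
y=-.463;a=np.array([-np.sin(y),np.cos(y)]);n=np.array([np.cos(y),np.sin(y)])
g=np.array([.5384,.3356])+.028*a
print("g",g,"finger corners",[(g+n*.0325+a*k).round(4).tolist() for k in(.009,-.009)])
go([*g,.12],toolR(y)); R=toolR(y);print(R.round(2).tolist())
E
```

```text
tray [0.5868 0.4436 0.    ]
tray [0.5849 0.3305 0.    ]
tray [0.5837 0.287  0.    ]
g [0.55090576 0.36065207] finger corners [[0.584, 0.3542], [0.576, 0.3381]]
t 0.5 F [-1.1  0.   0.1] at [ 0.2264 -0.6093  0.2607] open 0.999
shift [ 642.1 -796.1  140.7] turn [ -0.    0.  -43.1]
[[0.45, 0.89, 0.0], [0.89, -0.45, 0.0], [-0.0, 0.0, -1.0]]
```

Call:
send_rows:
  series: [250,-310,0,0,0,0,250,-310,0,0,0,0,250,-310,0,0,0,0,250,-310,0,0,0,0,250,-310,0,0,0,0,250,-310,0,0,0,0,250,-310,0,0,0,0,250,-310,0,0,0,0,250,-310,0,0,0,0,250,-310,0,0,0,0]
  jaw: 0.31

```text
t: 1.33
tool_pos: [0.3538, -0.2275, 0.261]
tool_rot: [-3.09, -0.562, -0.001]
ft_force: [1.3, -0.4, 1.2]
opening: 0.313
finger_force: 0.0
```

Call:
send_rows:
  series: [250,-310,0,0,0,0,250,-310,0,0,0,0,250,-310,0,0,0,0,250,-310,0,0,0,0,250,-310,0,0,0,0,250,-310,0,0,0,0,250,-310,0,0,0,0,250,-310,0,0,0,0,250,-310,0,0,0,0,250,-310,0,0,0,0]

```text
t: 2.17
tool_pos: [0.4798, 0.1511, 0.2612]
tool_rot: [-3.089, -0.562, -0.003]
ft_force: [0.2, 0.1, 0.5]
opening: 0.314
finger_force: 0.0
```

```bash
python3 - <<'E'
from h import *
go([.5464,.3562,.12],toolR(-.463))
E
```

```text
t 2.17 F [0.2 0.1 0.5] at [0.4798 0.1511 0.2612] open 0.314
shift [ 134.2 -168.2  141.9] turn [ -0.1  -0.2 -42.9]
```

Call:
send_rows:
  series: [134,-168,142,0,0,-43,134,-168,142,0,0,-43,134,-168,142,0,0,-43,134,-168,142,0,0,-43,134,-168,142,0,0,-43,134,-168,142,0,0,-43,134,-168,142,0,0,-43,134,-168,142,0,0,-43,134,-168,142,0,0,-43,134,-168,142,0,0,-43]

```text
t: 3.0
tool_pos: [0.547, 0.3487, 0.1198]
tool_rot: [2.674, 1.646, 0.001]
ft_force: [0.2, 0.3, 0.1]
opening: 0.318
finger_force: 0.0
```

```bash
python3 - <<'E'
from h import *
go([.5464,.3562,.0245],toolR(-.463))
im=vision.camera("top")[120:300,60:300]; cv2.imwrite("pics/a1.png",cv2.resize(im,None,fx=3,fy=3,interpolation=2)[:,:,::-1])
p=read_state()["tool_pos"];print(proj("top",[p+[0,0,-.02]]))
E
```

```text
t 3.0 F [0.2 0.3 0.1] at [0.547  0.3487 0.1198] open 0.318
shift [ 6.5 -4.1 95.2] turn [ 0.1  0.  -0.2]
[[145.05941361 228.91523998]]
```

View pics/a1.png

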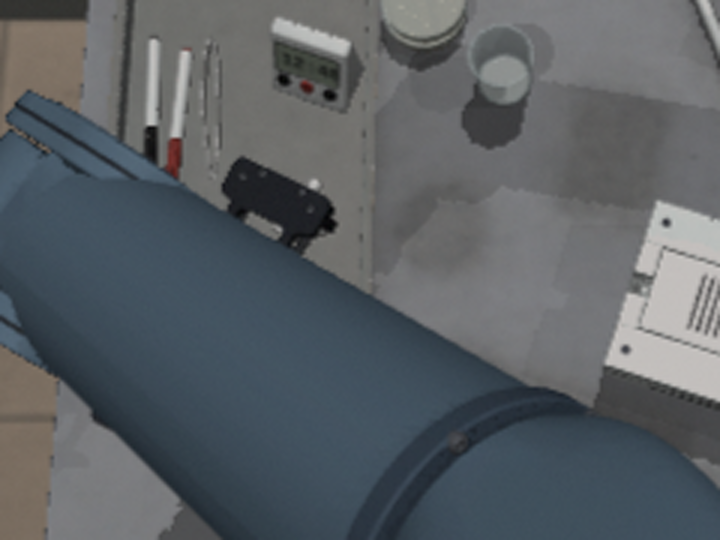

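The arm hides the driver. Gripper body ends at about (280,205) in the crop, over the tray. The pump end is visible and unchanged. Descending.

Call:
send_rows:
  series: [6,-4,38,0,0,0,6,-4,70,0,0,0,6,-4,85,0,0,0,6,-4,95,0,0,0,6,-4,95,0,0,0,6,-4,95,0,0,0,6,-4,95,0,0,0]

```text
t: 3.63
tool_pos: [0.5463, 0.3575, 0.0252]
tool_rot: [2.674, 1.649, 0.003]
ft_force: [0.2, -0.2, 0.4]
opening: 0.308
finger_force: 0.0
```

Call:
send_rows:
  series: [0,0,0,0,0,0,0,0,0,0,0,0,0,0,0,0,0,0,0,0,0,0,0,0]
  jaw: 0.05
  newtons: 40

```text
t: 3.97
tool_pos: [0.5462, 0.3574, 0.0248]
tool_rot: [2.673, 1.65, 0.002]
ft_force: [-0.2, -1.3, 6.2]
opening: 0.226
finger_force: 40.0
```

Call:
send_rows:
  series: [0,0,-40,0,0,0,0,0,-80,0,0,0,0,0,-120,0,0,0,0,0,-150,0,0,0,0,0,-150,0,0,0]

```text
t: 4.38
tool_pos: [0.5479, 0.3602, 0.181]
tool_rot: [-2.672, -1.65, -0.017]
ft_force: [0.5, 0.3, -0.1]
opening: 0.224
finger_force: 40.0
```

```bash
python3 - <<'E'
from h import *
T=lambda l:np.array(l)/2.75+110-.3; S=lambda l:np.array(l)/2.6+[120,110]-.3
L=np.array([(65,76,72),(-65,76,72),(32,61,72),(-32,61,72),(32,-51,72),(-32,-51,72)])/1e3
ot=T([(465,213),(417,363),(468,253),(448,330),(603,295),(584,370)])
os_=S([(450,205),(350,293),(438,235),(393,275),(547,318),(500,360)])
obs=[]
for c,o in(("top",ot),("scene",os_)):
    g=cv2.imread(f"pics/{c}0.png",0); q=cv2.cornerSubPix(g,o.astype(np.float32).reshape(-1,1,2).copy(),(3,3),(-1,-1),(3,50,.01)).reshape(-1,2)
    print(c,(q-o).round(1).tolist()); obs.append((c,L,q))
for k in(obs[:1],obs[1:],obs):
    p,e=fit(k,[.56,.01,-.31]);print(p.round(4),e.round(1).tolist())
im=vision.camera("scene")[110:310,120:420]
cv2.imwrite("pics/s2.png",cv2.resize(im,None,fx=2.6,fy=2.6,interpolation=2)[:,:,::-1])
s=read_state();R=Ro.from_rotvec(s["tool_rot"]).as_matrix()
print(s["tool_pos"]); print("tip pred",proj("scene",[s["tool_pos"]+R@[-.098,0,.0143]]))
E
```

```text
top [[-0.2, -0.9], [-0.2, -0.7], [0.6, -0.2], [-0.3, -1.0], [-0.7, 0.3], [-1.5, 0.3]]
scene [[-0.4, -0.6], [-0.7, -0.1], [0.2, -0.9], [-1.7, 0.9], [0.0, -0.0], [0.5, 0.4]]
[ 0.5596  0.0095 -0.3251] [[-0.1, -0.2], [-0.3, -0.0], [0.1, 0.2], [-0.5, 0.1], [0.6, -0.1], [0.3, 0.1]]
[ 0.5587  0.0093 -0.3271] [[0.5, 0.2], [-0.4, 0.0], [0.2, 0.7], [-0.0, 0.7], [0.6, -3.2], [-0.9, -0.3]]
[ 0.5593  0.0094 -0.3252] [[-0.1, -0.1], [-0.3, 0.1], [0.1, 0.3], [-0.4, 0.2], [0.6, -0.0], [0.4, 0.2], [0.5, -0.0], [-0.4, -0.1], [0.2, 0.5], [-0.0, 0.5], [0.6, -3.5], [-0.9, -0.5]]
[0.54690991 0.35894849 0.17764451]
tip pred [[171.75338129 173.65517375]]
```

View pics/s2.png

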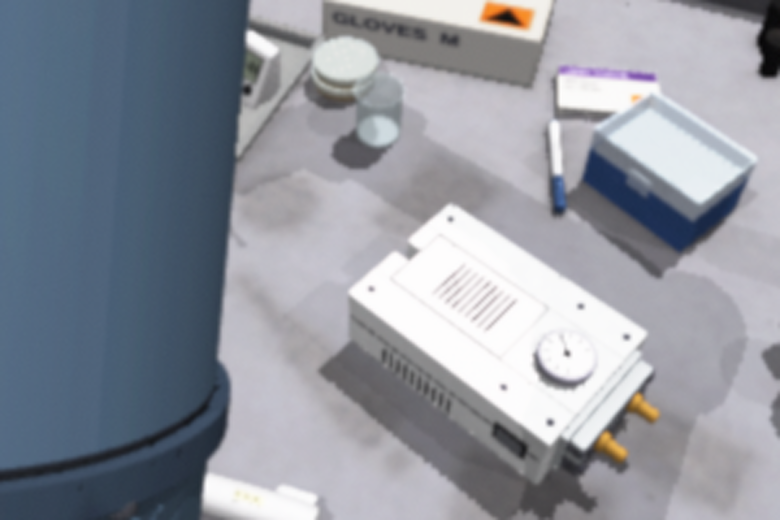

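```bash
cat >> h.py <<'E'
PUMP=np.array([.5594,.0094,-.325]); TIP=np.array([-.098,0,.0143])
def tipW(th,s,off=6.0,dx=0):
    t=np.radians(th);yz=np.array([.064,.057])+off/1e3*np.array([-np.sin(t),np.cos(t)])+s/1e3*np.array([-np.cos(t),-np.sin(t)])
    return place(PUMP,[(dx/1e3,yz[0],yz[1])])[0]
def lever(th,s,off=6.0,dx=0):
    R=toolR(PUMP[2],np.radians(th)); return tipW(th,s,off,dx)-R@TIP,R
def tipnow():
    s=read_state();R=Ro.from_rotvec(s["tool_rot"]).as_matrix();return s["tool_pos"]+R@TIP
E
python3 - <<'E'
from h import *
go(*lever(20,-30)); print(lever(20,-30)[0],lever(20,-30)[1].round(2).tolist())
E
```

```text
t 4.43 F [-0.3 -0.5 -1.3] at [0.5469 0.3589 0.1776] open 0.22
shift [-131.6  142.9   57.4] turn [ 1.6 19.6 -7.9]
[0.61602547 0.17745415 0.11985434] [[0.3, 0.95, 0.11], [0.89, -0.32, 0.32], [0.34, 0.0, -0.94]]
```

Call:
send_rows:
  series: [-132,143,57,2,20,-8,-132,143,57,2,20,-8,-132,143,57,2,20,-8,-132,143,57,2,20,-8,-132,143,57,2,20,-8,-132,143,57,2,20,-8,-132,143,57,2,20,-8,-132,143,57,2,20,-8]

```text
t: 5.1
tool_pos: [0.6132, 0.1755, 0.1158]
tool_rot: [-2.354, -1.692, -0.406]
ft_force: [-1.2, 0.5, 0.4]
opening: 0.221
finger_force: 40.0
```

```bash
python3 - <<'E'
from h import *
for i in range(2): a=vision.camera("scene")
b=vision.camera("top")
print(read_state()["joint_pos"].round(2))
go(*lever(20,-30)); print("tip",tipnow(),"want",tipW(20,-30))
print(proj("top",[tipnow()]),proj("scene",[tipnow()]))
A=cv2.resize(a[130:290,180:380],(400*1,320))*1; 
A=cv2.resize(a[150:270,200:350],None,fx=2.6,fy=2.6,interpolation=2);B=cv2.resize(b[150:270,180:330],None,fx=2.6,fy=2.6,interpolation=2)
cv2.imwrite("pics/s3.png",np.hstack([A,B])[:,:,::-1]);np.savez("pics/s3.npz",a=a,b=b)
E
```

```text
[ 0.34  0.8  -0.78  1.78  0.41  0.59 -0.86]
t 5.25 F [ 0.  -0.  -0.5] at [0.6129 0.1783 0.1173] open 0.22
shift [ 1.   3.2 -2.4] turn [-0.7 -0.1  0.2]
tip [0.58528499 0.09576143 0.07010376] want [0.58818207 0.09481996 0.07289876]
[[263.31890958 212.65594777]] [[267.94870803 202.25527288]]
```

View pics/s3.png

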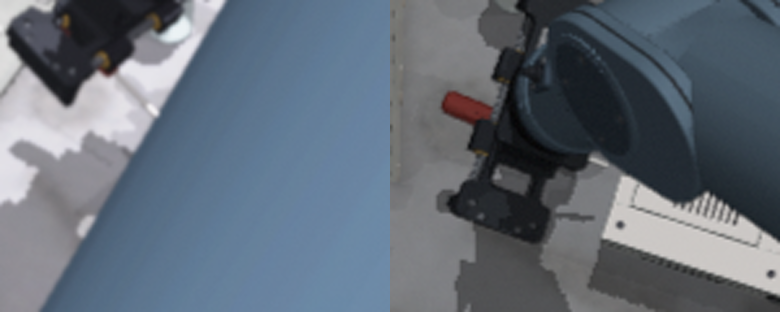

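Left (scene): the blade emerges from (105,75) to (155,113) and is then hidden by the arm. Right (top): the red handle end is at about (445,103), and the arm hides the tip. I'll compare the visible parts with the prediction.

```bash
python3 - <<'E'
from h import *
s=read_state();R=Ro.from_rotvec(s["tool_rot"]).as_matrix()
P=[s["tool_pos"]+R@(TIP+[k,0,0]) for k in(0,.01,.02,.03,.04,.06,.15)]
z=np.array([[200,150]]); print("scene crop",((proj("scene",P)-z)*2.6).round(0).tolist())
print("top crop",((proj("top",P)-[180,150])*2.6+[390,0]).round(0).tolist())
E
```

```text
scene crop [[177.0, 136.0], [168.0, 127.0], [160.0, 119.0], [152.0, 110.0], [144.0, 102.0], [128.0, 85.0], [56.0, 12.0]]
top crop [[607.0, 163.0], [596.0, 159.0], [586.0, 155.0], [575.0, 151.0], [565.0, 147.0], [543.0, 138.0], [444.0, 99.0]]
```

Call:
send_rows:
  series: [1,3,-2.5,-0.7,0,0,1,3,-2.5,-0.7,0,0,1,3,-2.5,-0.7,0,0,1,3,-2.5,-0.7,0,0]

```text
t: 5.58
tool_pos: [0.6168, 0.175, 0.1197]
tool_rot: [-2.362, -1.698, -0.42]
ft_force: [-0.1, -1.6, -0.2]
opening: 0.221
finger_force: 40.0
```

```bash
python3 - <<'E'
from h import *
go(*lever(20,-30)); go(*lever(20,-4)); go(*lever(20,28))
E
```

```text
t 5.58 F [-0.1 -1.6 -0.2] at [0.6168 0.175  0.1197] open 0.221
shift [ 2.  -1.5  0.5] turn [ 0.1 -0.1  0. ]
t 5.58 F [-0.1 -1.6 -0.2] at [0.6168 0.175  0.1197] open 0.221
shift [-24.   -1.5   0.5] turn [ 0.1 -0.1  0. ]
t 5.58 F [-0.1 -1.6 -0.2] at [0.6168 0.175  0.1197] open 0.221
shift [-56.   -1.6   0.5] turn [ 0.1 -0.1  0. ]
```

Call:
send_rows:
  series: [-8,0,0,0,0,0,-16,-1,0,0,0,0,-24,-1,0,0,0,0,-24,-1,0,0,0,0,-24,-1,0,0,0,0]

```text
t: 6.0
tool_pos: [0.6086, 0.1521, 0.1106]
tool_rot: [-2.365, -1.694, -0.418]
ft_force: [-0.9, -0.1, -0.5]
opening: 0.225
finger_force: 40.0
```

```bash
python3 - <<'E'
from h import *
go(*lever(20,-4)); go(*lever(20,10)); print(tipnow())
E
```

```text
t 6.0 F [-0.9 -0.1 -0.5] at [0.6086 0.1521 0.1106] open 0.225
shift [ 2.  -1.1  0.3] turn [ 0.1 -0.  -0.1]
t 6.0 F [-0.9 -0.1 -0.5] at [0.6086 0.1521 0.1106] open 0.225
shift [-12.   -1.    0.3] turn [ 0.1 -0.  -0.1]
[0.58057815 0.06954469 0.06360233]
```

Call:
send_rows:
  series: [-3,0,0,0,0,0,-6,-0.5,0,0,0,0,-9,-0.5,0,0,0,0,-12,-0.5,0,0,0,0,-15,-0.5,0,0,0,0,-15,-0.5,0,0,0,0]

```text
t: 6.5
tool_pos: [0.6036, 0.1393, 0.1055]
tool_rot: [-2.364, -1.696, -0.418]
ft_force: [-0.5, -0.0, 0.4]
opening: 0.225
finger_force: 40.0
```

```bash
python3 - <<'E'
from h import *
go(*lever(20,13)); go(*lever(20,28))
E
```

```text
t 6.5 F [-0.5 -0.   0.4] at [0.6036 0.1393 0.1055] open 0.225
shift [-0.4 -0.4  0.3] turn [ 0.1 -0.  -0.1]
t 6.5 F [-0.5 -0.   0.4] at [0.6036 0.1393 0.1055] open 0.225
shift [-15.4  -0.3   0.3] turn [ 0.1 -0.  -0.1]
```

Clear so far; on to the stop, in small steps.

Call:
send_rows:
  series: [-2.5,0,0,0,0,0,-5,0,0,0,0,0,-7.5,0,0,0,0,0,-10,0,0,0,0,0,-12,0,0,0,0,0,-12,0,0,0,0,0]

```text
t: 7.0
tool_pos: [0.6, 0.1289, 0.1015]
tool_rot: [-2.364, -1.696, -0.419]
ft_force: [-0.1, -0.5, -0.6]
opening: 0.222
finger_force: 40.0
```

Call:
send_rows:
  series: [-1,0,0,0,0,0,-2,0,0,0,0,0,-3,0,0,0,0,0,-3,0,0,0,0,0]

```text
t: 7.33
tool_pos: [0.5992, 0.1267, 0.1007]
tool_rot: [-2.363, -1.696, -0.419]
ft_force: [-0.4, -1.3, -1.0]
opening: 0.227
finger_force: 40.0
```

```bash
python3 - <<'E'
from h import *
go(*lever(20,28)); go(*lever(20,30))
E
```

```text
t 7.33 F [-0.4 -1.3 -1. ] at [0.5992 0.1267 0.1007] open 0.227
shift [-1.2 -0.3  0.3] turn [ 0.1 -0.1 -0. ]
t 7.33 F [-0.4 -1.3 -1. ] at [0.5992 0.1267 0.1007] open 0.227
shift [-3.2 -0.3  0.3] turn [ 0.1 -0.1 -0. ]
```

Call:
send_rows:
  series: [-1,0,0,0,0,0,-2.5,0,0,0,0,0,-2.5,0,0,0,0,0]

```text
t: 7.58
tool_pos: [0.5987, 0.1247, 0.1001]
tool_rot: [-2.363, -1.696, -0.42]
ft_force: [0.9, 1.3, -0.7]
opening: 0.224
finger_force: 40.0
```

```bash
python3 - <<'E'
from h import *
go(*lever(20,29));
c=np.array([-69,0,19.9])
for f in(-3,-6,-9,-12,-15,-18,-21,-24,-27,-30,-33,-36): print(f,(c-Ro.from_euler("y",f,degrees=True).apply(c)).round(1).tolist())
E
```

```text
t 7.58 F [ 0.9  1.3 -0.7] at [0.5987 0.1247 0.1001] open 0.224
shift [-0.1 -0.4  0.4] turn [ 0.1 -0.1 -0. ]
-3 [0.9, 0.0, 3.6]
-6 [1.7, 0.0, 7.3]
-9 [2.3, 0.0, 11.0]
-12 [2.6, 0.0, 14.8]
-15 [2.8, 0.0, 18.5]
-18 [2.8, 0.0, 22.3]
-21 [2.5, 0.0, 26.0]
-24 [2.1, 0.0, 29.8]
-27 [1.5, 0.0, 33.5]
-30 [0.7, 0.0, 37.2]
-33 [-0.3, 0.0, 40.8]
-36 [-1.5, 0.0, 44.4]
```

Call:
send_rows:
  series: [0.9,0,3.6,0,-3,0,1.7,0,7.3,0,-6,0,2.3,0,11,0,-9,0,2.6,0,14.8,0,-12,0,2.8,0,18.5,0,-15,0,2.8,0,22.3,0,-18,0,2.8,0,22.3,0,-18,0]

```text
t: 8.17
tool_pos: [0.6014, 0.137, 0.0795]
tool_rot: [-2.533, -1.825, -0.046]
ft_force: [0.2, 4.4, -1.6]
opening: 0.223
finger_force: 40.0
```

```bash
python3 - <<'E'
from h import *
s=read_state();print(s["ft_force"].round(1),s["torque"].round(2));go(*lever(2,29))
c=np.array([-69,0,19.9])
for f in(-3,-6,-9,-12,-15,-18,-21): print(f,(c-Ro.from_euler("y",f,degrees=True).apply(c)).round(1).tolist())
R=toolR(PUMP[2],np.radians(2));C=place(PUMP,[(0,.064,.057)])[0];print("C tool",R.T@(C-s["tool_pos"]))
E
```

```text
[ 0.2  4.4 -1.6] [ 0.9  -0.13 -0.05]
t 8.17 F [ 0.2  4.4 -1.6] at [0.6014 0.137  0.0795] open 0.223
shift [-2.1  0.9 -0.2] turn [ 0.1 -0.   0.2]
-3 [0.9, 0.0, 3.6]
-6 [1.7, 0.0, 7.3]
-9 [2.3, 0.0, 11.0]
-12 [2.6, 0.0, 14.8]
-15 [2.8, 0.0, 18.5]
-18 [2.8, 0.0, 22.3]
-21 [2.5, 0.0, 26.0]
C tool [-0.07108384  0.00089411  0.0200607 ]
```

Call:
send_rows:
  series: [0,0,2.4,0,-2,0,0.5,0,4.9,0,-4,0,1,0,7.3,0,-6,0,1.3,0,9.8,0,-8,0,1.5,0,12.2,0,-10,0,1.8,0,14.8,0,-12,0,1.8,0,14.8,0,-12,0]

```text
t: 8.75
tool_pos: [0.6021, 0.1381, 0.0647]
tool_rot: [2.464, 1.771, -0.213]
ft_force: [0.2, 3.4, -0.7]
opening: 0.222
finger_force: 40.0
```

```bash
python3 - <<'E'
from h import *
s=read_state();print(s["ft_force"].round(1),s["torque"].round(2));go(*lever(-10,29))
c=vision.camera("top"); m=masks_of("top","filter_hatch")
print([(d["conf"],d["centre"],d["mask"].sum()) for d in m[:2]])
A=cv2.resize(c[170:290,210:360],None,fx=4,fy=4,interpolation=2)
cv2.imwrite("pics/s4.png",A[:,:,::-1])
E
```

```text
[ 0.2  3.4 -0.7] [ 0.92 -0.05 -0.17]
t 8.75 F [ 0.2  3.4 -0.7] at [0.6021 0.1381 0.0647] open 0.222
shift [-0.2  0.6 -0.3] turn [-0.  -0.1  0. ]
[]
```

View pics/s4.png

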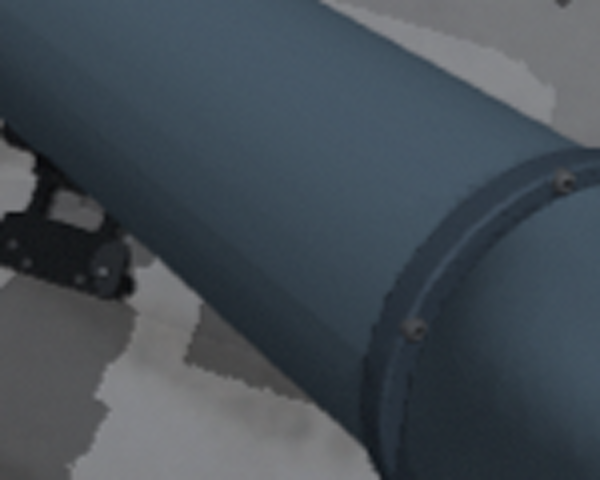

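The arm hides the hatch. I'll keep levering, staying within the stated 10–20° range.

Call:
send_rows:
  series: [0.4,0,2.4,0,-2,0,0.8,0,4.9,0,-4,0,1.2,0,7.3,0,-6,0,1.6,0,9.8,0,-8,0,1.6,0,9.8,0,-8,0]

```text
t: 9.27
tool_pos: [0.6025, 0.1367, 0.055]
tool_rot: [2.384, 1.712, -0.375]
ft_force: [-0.1, 2.0, 0.9]
opening: 0.226
finger_force: 40.0
```

```bash
python3 - <<'E'
from h import *
s=read_state();print(s["ft_force"].round(1),s["torque"].round(2));go(*lever(-18,29));print(tipnow())
b=vision.camera("scene"); m=masks_of("scene","filter_hatch")
print([(d["conf"],d["centre"],d["mask"].sum()) for d in m[:2]])
R=Ro.from_rotvec(s["tool_rot"]).as_matrix()
print("out to s=-25 keeping angle; back to th 0:");go(*lever(-12,29,6.5));go(*lever(0,29,6.5))
E
```

```text
[-0.1  2.   0.9] [ 0.38 -0.14  0.01]
t 9.27 F [-0.1  2.   0.9] at [0.6025 0.1367 0.055 ] open 0.226
shift [ 1.4 -0.2 -0.5] turn [ 0.  -0.1 -0. ]
[0.57126382 0.04419067 0.07154155]
[(0.72, [220.7, 301.3], np.int64(1477))]
out to s=-25 keeping angle; back to th 0:
t 9.37 F [-0.3  0.5 -0.3] at [0.6029 0.1364 0.0555] open 0.222
shift [-0.8 -0.6 -7.6] turn [ 0.1  5.8 -0.1]
t 9.37 F [-0.3  0.5 -0.3] at [0.6029 0.1364 0.0555] open 0.222
shift [ -8.   -0.6 -20.8] turn [ 0.1 17.8 -0.1]
```

Torque dropped from 0.9 to about 0, and the hatch mask in the scene camera has moved up, so the hatch popped. I'll ease back and withdraw the driver.

Call:
send_rows:
  series: [-0.5,0,-5,0,4,0,-1.5,0,-10,0,8,0,3,0,-10.5,0,8,0,10,0,-11.5,0,8,0,20,0,-13,0,8,0,30,0,-14,0,8,0,45,0,-16,0,8,0,60,0,-18,0,8,0,60,0,-18,0,8,0]

```text
t: 10.12
tool_pos: [0.622, 0.2019, 0.053]
tool_rot: [2.461, 1.776, -0.21]
ft_force: [-0.7, 0.9, -0.1]
opening: 0.221
finger_force: 40.0
```

```bash
python3 - <<'E'
from h import *
b=vision.camera("scene"); m=masks_of("scene","filter_hatch")
print([(d["conf"],d["centre"],d["mask"].sum()) for d in m[:2]])
a=vision.camera("top"); m=masks_of("top","filter_hatch")
print([(d["conf"],d["centre"],d["mask"].sum()) for d in m[:2]])
go(*lever(0,-40));print(tipnow())
A=cv2.resize(b[150:290,220:400],None,fx=3.5,fy=3.5,interpolation=2)
cv2.imwrite("pics/s5.png",A[:,:,::-1])
E
```

```text
[(0.9, [222.4, 299.2], np.int64(1406))]
[]
t 10.32 F [-0.2 -0.1  0. ] at [0.6224 0.1953 0.0536] open 0.225
shift [  1.5  -0.3 -24.3] turn [ 0.1 10.  -0. ]
[0.59069085 0.10154953 0.05656363]
```

View pics/s5.png

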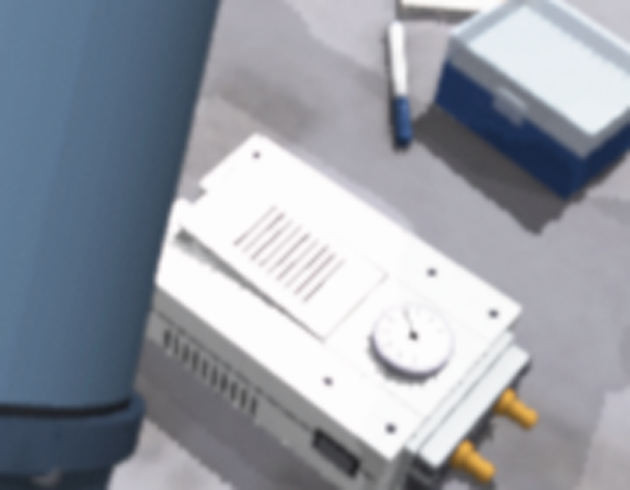

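The crop shows the hatch up: its near edge at (185,235) is raised with a shadow below, and the far end at (330,330) is still hooked. Next I lay the driver down toward (0.48, 0.36).

```bash
python3 - <<'E'
from h import *
go([.48,.36,.07],toolR(PUMP[2])); print(read_state()["tool_rot"])
E
```

```text
t 10.32 F [-0.2 -0.1  0. ] at [0.6224 0.1953 0.0536] open 0.225
shift [ 105.9 -187.5  -35.5] turn [ 0.1 10.  -0. ]
[ 2.46262636  1.76752358 -0.21450257]
```

Call:
send_rows:
  series: [20,0,-30,0,6,0,106,-188,-35,0,10,0,106,-188,-35,0,10,0,106,-188,-35,0,10,0,106,-188,-35,0,10,0,106,-188,-35,0,10,0,106,-188,-35,0,10,0,106,-188,-35,0,10,0,106,-188,-35,0,10,0]

```text
t: 11.07
tool_pos: [0.4806, 0.3594, 0.07]
tool_rot: [2.551, 1.83, 0.003]
ft_force: [0.9, -2.0, -1.3]
opening: 0.224
finger_force: 40.0
```

```bash
python3 - <<'E'
from h import *
go([.48,.36,.0252],toolR(PUMP[2]))
E
```

```text
t 11.07 F [ 0.9 -2.  -1.3] at [0.4806 0.3594 0.07  ] open 0.224
shift [ 0.4 -0.9 44.8] turn [ 0.2 -0.  -0.1]
```

Call:
send_rows:
  series: [0,0,20,0,0,0,0,0,35,0,0,0,0,0,41,0,0,0,0,0,44,0,0,0,0,0,45,0,0,0,0,0,45,0,0,0]

```text
t: 11.57
tool_pos: [0.4805, 0.3593, 0.025]
tool_rot: [2.552, 1.829, 0.001]
ft_force: [1.0, -0.5, 0.0]
opening: 0.223
finger_force: 40.0
```

Call:
send_rows:
  series: [0,0,0,0,0,0,0,0,0,0,0,0,0,0,0,0,0,0,0,0,0,0,0,0]
  jaw: 0.42

```text
t: 11.9
tool_pos: [0.4801, 0.3607, 0.025]
tool_rot: [2.552, 1.831, 0.003]
ft_force: [-0.0, -0.1, 0.0]
opening: 0.42
finger_force: 0.0
```

Call:
send_rows:
  series: [0,0,-20,0,0,0,0,0,-60,0,0,0,0,0,-100,0,0,0,0,0,-140,0,0,0,0,0,-150,0,0,0,0,0,-150,0,0,0]

```text
t: 12.4
tool_pos: [0.4813, 0.3622, 0.1787]
tool_rot: [2.552, 1.831, 0.014]
ft_force: [0.1, 0.3, -0.1]
opening: 0.417
finger_force: 0.0
```

```bash
python3 - <<'E'
from h import *
cv2.imwrite("pics/s6.png",cv2.resize(vision.camera("top")[110:310,110:360],None,fx=3,fy=3,interpolation=2)[:,:,::-1])
t=np.radians(7)
# grasp target in pump frame: 15 mm in from edge; hatch edge at y=60,z=86 -> plate mid
e=np.array([0,.060,.086]); sl=np.array([0,-np.cos(t),-np.sin(t)]); n=np.array([0,-np.sin(t),np.cos(t)])
for up in(.10,.0):
    g=e+.015*sl-.0025*n + (.0155+up)*n   # TCP
    go(place(PUMP,[g])[0],toolR(PUMP[2],t)); print(g)
E
```

```text
t 12.45 F [-0.4 -0.6  0.1] at [0.4804 0.3609 0.1762] open 0.425
shift [-276.3  187.5  -20.4] turn [ 0.2  6.8 -0.1]
[0.         0.03134057 0.19632967]
t 12.45 F [-0.4 -0.6  0.1] at [0.4804 0.3609 0.1762] open 0.425
shift [-264.5  187.1   78.9] turn [ 0.2  6.8 -0.1]
[0.         0.04352751 0.09707506]
```

View pics/s6.png

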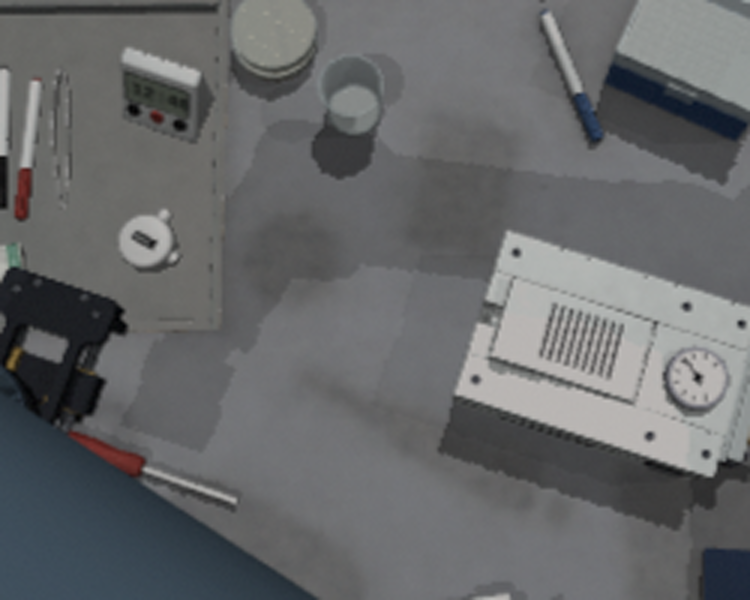

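Driver lies flat at (75,435)–(237,500). The hatch stands up with corners at about (517,278), (490,360), (655,320), (637,402). Checking against the model, then moving above it.

```bash
python3 - <<'E'
from h import *
L=np.array([(31,59.5,86),(-31,59.5,86),(31,-50,72.5),(-31,-50,72.5)])/1e3
print(((proj("top",place(PUMP,L))-110)*3).round(0).tolist())
E
```

```text
[[515.0, 273.0], [489.0, 353.0], [655.0, 322.0], [632.0, 403.0]]
```

Call:
send_rows:
  series: [-276,187,-20,0,7,0,-276,187,-20,0,7,0,-276,187,-20,0,7,0,-276,187,-20,0,7,0,-276,187,-20,0,7,0,-276,187,-20,0,7,0,-276,187,-20,0,7,0,-276,187,-20,0,7,0,-276,187,-20,0,7,0,-276,187,-20,0,7,0]
  jaw: 1

```text
t: 13.28
tool_pos: [0.5683, 0.0348, 0.1926]
tool_rot: [-2.498, -1.779, -0.151]
ft_force: [-0.7, 1.4, -0.9]
opening: 1.002
finger_force: 0.0
```

```bash
cat >> h.py <<'E'
def grip(up,draw=0,deg=7):
    t=np.radians(deg);e=np.array([0,.0595,.086]); sl=np.array([0,-np.cos(t),-np.sin(t)]); n=np.array([0,-np.sin(t),np.cos(t)])
    return place(PUMP,[e+(.015-draw)*sl+(.013+up)*n])[0],toolR(PUMP[2],t)
E
python3 -c "
from h import *
go(*grip(.02))"
```

```text
t 13.28 F [-0.7  1.4 -0.9] at [0.5683 0.0348 0.1926] open 1.002
shift [ 4.4 -0.3 76.8] turn [-0.   0.  -0.5]
```

Call:
send_rows:
  series: [4.5,0,40,0,0,0,4.5,0,65,0,0,0,4.5,0,77,0,0,0,4.5,0,77,0,0,0,4.5,0,77,0,0,0]

```text
t: 13.7
tool_pos: [0.5723, 0.0538, 0.1187]
tool_rot: [-2.489, -1.79, -0.154]
ft_force: [0.1, -0.1, 0.1]
opening: 0.998
finger_force: 0.0
```

```bash
python3 -c "
from h import *
go(*grip(.001))"
```

```text
t 13.7 F [ 0.1 -0.1  0.1] at [0.5723 0.0538 0.1187] open 0.998
shift [-5.8  2.  20. ] turn [-0.  -0.1  0.1]
```

Call:
send_rows:
  series: [-6,2,8,0,0,0,-6,2,14,0,0,0,-6,2,18,0,0,0,-6,2,20,0,0,0,-6,2,20,0,0,0]

```text
t: 14.12
tool_pos: [0.5737, 0.0484, 0.0982]
tool_rot: [-2.492, -1.788, -0.155]
ft_force: [0.6, 0.1, 0.2]
opening: 1.003
finger_force: 0.0
```

```bash
python3 -c "
from h import *
go(*grip(.001))"
```

```text
t 14.12 F [0.6 0.1 0.2] at [0.5737 0.0484 0.0982] open 1.003
shift [ 1.4 -1.1  0.3] turn [ 0.1 -0.1 -0. ]
```

Call:
send_rows:
  series: [1,-0.5,0,0,0,0,1,-0.5,0,0,0,0,1,-0.5,0,0,0,0,1,-0.5,0,0,0,0,1,-0.5,0,0,0,0,1,-0.5,0,0,0,0]
  jaw: 0.6
  newtons: 30

```text
t: 14.62
tool_pos: [0.5734, 0.0497, 0.0985]
tool_rot: [-2.491, -1.788, -0.155]
ft_force: [-1.2, 0.6, 0.9]
opening: 0.695
finger_force: 30.0
```

Gripped at about 61 mm. Drawing it along the slope.

Call:
send_rows:
  series: [3,0,0,0,0,0,6,0,0,0,0,0,9,0,0,0,0,0,12,0,0,0,0,0,13,0,0,0,0,0,13,0,0,0,0,0]

```text
t: 15.12
tool_pos: [0.5783, 0.0625, 0.1004]
tool_rot: [-2.491, -1.789, -0.157]
ft_force: [0.2, 0.2, -1.1]
opening: 0.697
finger_force: 30.0
```

```bash
python3 -c "
from h import *
go(*grip(.001,.013));print(read_state()['torque'])"
```

```text
t 15.12 F [ 0.2  0.2 -1.1] at [0.5783 0.0625 0.1004] open 0.697
shift [-0.6 -0.9  0.6] turn [ 0.1 -0.1  0. ]
[-0.14426844 -0.0338656  -0.0353454 ]
```

Call:
send_rows:
  series: [0,0,-4,0,0,0,0,0,-8,0,0,0,0,0,-14,0,0,0,0,0,-22,0,0,0,0,0,-30,0,0,0,0,0,-30,0,0,0]

```text
t: 15.62
tool_pos: [0.5777, 0.0581, 0.132]
tool_rot: [-2.493, -1.789, -0.159]
ft_force: [-0.0, 0.2, -1.0]
opening: 0.698
finger_force: 30.0
```

Call:
send_rows:
  series: [0,0,-25,0,0,0,0,0,-50,0,0,0,0,0,-60,0,0,0,0,0,-60,0,0,0]

```text
t: 15.95
tool_pos: [0.5757, 0.0511, 0.1918]
tool_rot: [-2.494, -1.789, -0.161]
ft_force: [-0.4, -0.6, -0.3]
opening: 0.698
finger_force: 30.0
```

```bash
python3 - <<'E'
from h import *
t=np.radians(7)
cv2.imwrite("pics/s7.png",cv2.resize(vision.camera("scene")[80:300,180:420],None,fx=2.6,fy=2.6,interpolation=2)[:,:,::-1])
# hatch level at pump-frame centre (-40,175): grip 40 mm toward +y
go(place(PUMP,[(-.04,.215,.12)])[0],toolR(PUMP[2]))
E
```

```text
t 16.0 F [-0.2 -0.2 -0.5] at [0.5747 0.051  0.1901] open 0.697
shift [160.7 -41.8  90.5] turn [ 0.2 -7.1 -0.1]
```

View pics/s7.png

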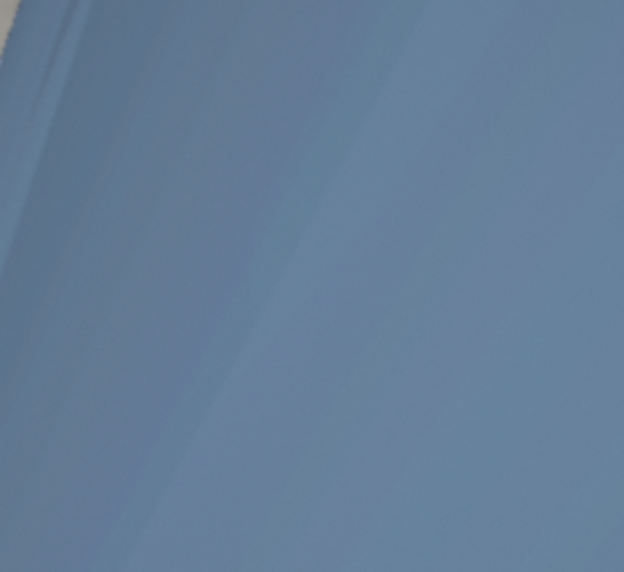

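The arm fills the picture. The jaw opening shows the hatch is held, so I'll carry it beyond the notch end.

Call:
send_rows:
  series: [40,-10,0,0,-2,0,80,-20,0,0,-4,0,120,-42,10,0,-7,0,160,-42,40,0,-7,0,160,-42,90,0,-7,0,160,-42,90,0,-7,0,160,-42,90,0,-7,0,160,-42,90,0,-7,0]

```text
t: 16.67
tool_pos: [0.5879, 0.2242, 0.1182]
tool_rot: [2.553, 1.831, -0.003]
ft_force: [-0.1, -0.2, -0.2]
opening: 0.694
finger_force: 30.0
```

```bash
python3 - <<'E'
from h import *
go(place(PUMP,[(-.04,.215,.0365)])[0],toolR(PUMP[2]))
for c in("top","scene"):
    im=vision.camera(c);m=masks_of(c,"filter_hatch");print(c,[(d["conf"],d["centre"],d["mask"].sum()) for d in m[:2]])
    cv2.imwrite(f"pics/s8{c}.png",cv2.resize(im[100:320,100:400],None,fx=2.6,fy=2.6,interpolation=2)[:,:,::-1])
print(proj("scene",place(PUMP,[(-.04,.175,.1)])))
E
```

```text
t 16.67 F [-0.1 -0.2 -0.2] at [0.5879 0.2242 0.1182] open 0.694
shift [ 2.5  1.6 81.7] turn [-0.1  0.1 -0.1]
top []
scene []
[[227.85035458 182.51070677]]
```

Call:
send_rows:
  series: [0,0,30,0,0,0,0,0,50,0,0,0,0,0,62,0,0,0,0,0,70,0,0,0,0,0,74,0,0,0,0,0,77,0,0,0,0,0,77,0,0,0]

```text
t: 17.45
tool_pos: [0.5893, 0.2258, 0.0432]
tool_rot: [2.552, 1.831, 0.004]
ft_force: [-0.4, -0.4, -0.6]
opening: 0.693
finger_force: 30.0
```

Call:
send_rows:
  series: [0,0,1,0,0,0,0,0,2,0,0,0,0,0,3,0,0,0,0,0,3,0,0,0]

```text
t: 17.78
tool_pos: [0.5891, 0.2257, 0.0399]
tool_rot: [2.552, 1.831, 0.003]
ft_force: [0.2, -0.1, -1.5]
opening: 0.695
finger_force: 30.0
```

Call:
send_rows:
  series: [0,0,1,0,0,0,0,0,2,0,0,0,0,0,3,0,0,0,0,0,3,0,0,0]

```text
t: 18.12
tool_pos: [0.5892, 0.2261, 0.0374]
tool_rot: [2.552, 1.832, 0.004]
ft_force: [-1.7, 0.8, 5.3]
opening: 0.693
finger_force: 30.0
```

Contact (5 N). Releasing and rising.

Call:
send_rows:
  series: [0,0,0,0,0,0,0,0,0,0,0,0,0,0,0,0,0,0,0,0,0,0,0,0]
  jaw: 0.95

```text
t: 18.45
tool_pos: [0.5889, 0.2255, 0.0366]
tool_rot: [2.552, 1.831, 0.002]
ft_force: [0.5, 1.2, -0.4]
opening: 0.946
finger_force: 0.0
```

Call:
send_rows:
  series: [0,0,-20,0,0,0,0,0,-60,0,0,0,0,0,-100,0,0,0,0,0,-140,0,0,0,0,0,-180,0,0,0,-60,140,-220,0,0,0,-60,140,-220,0,0,0,-60,140,-220,0,0,0,-60,140,-220,0,0,0]

```text
t: 19.2
tool_pos: [0.7043, 0.1203, 0.258]
tool_rot: [2.552, 1.827, 0.004]
ft_force: [0.6, 0.0, -0.2]
opening: 0.952
finger_force: 0.0
```

```bash
python3 - <<'E'
from h import *
A=vision.camera("scene");B=vision.camera("top")
f=lambda i:cv2.resize(i[100:300,100:340],None,fx=1.66,fy=1.66,interpolation=2)
cv2.imwrite("pics/s9.png",np.hstack([f(A),f(B)])[:,:,::-1])
E
```

```text
(no output)
```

View pics/s9.png

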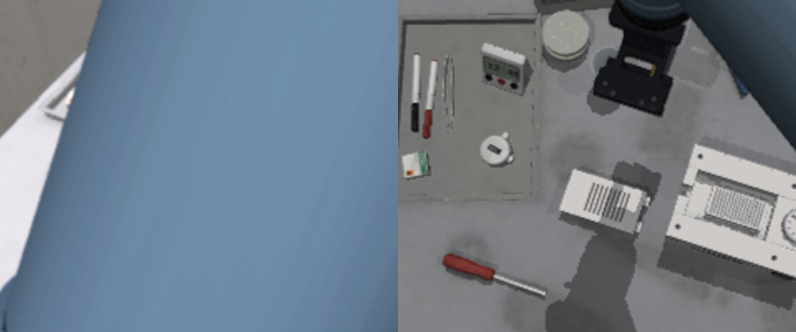

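The top view shows the hatch flat on the bench at (605,203), slots up, and apart from the driver at (445–545, 260–293). The filter is exposed in the pump. The arm was at 0.26 m, clear over the beaker. Handing in.

```bash
python3 -c "
from h import *
print(r.job_done())"
```

```text
the job is handed in; nothing more can be done
None
```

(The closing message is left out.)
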